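# Scoop a freshly lacquered chainring guard onto the drying rack

### The job

The red chainring guard lying in the steel tray has just been lacquered, so nothing but the spatula may handle it and the gripper must never touch it. Slide the spatula's blade under it (the black stop bar in the tray will keep it from running away) without digging into the tray or jamming the guard hard against the bar, lift it out and set it down gently, same side up, flat and centred on the two bars of the drying rack, clear of the spatula. Then lay the spatula back flat with its blade on the blue mat, and leave the other things on the bench where they are.

Things in the scene. Friction and masses are not known exactly. Their poses are not given: they have to be found in the camera images.
- guard: Chainring guard: solid red disc, 150 mm diameter, 8 mm thick, about 0.25 kg, grey face with five black holes on top. Lower rim bevelled: flat underside 138 mm across, bevel rising 4 mm over the outer 6 mm. Lies flat in the tray. Origin: centre of the underside; z up; yaw does not matter.
- tray: Shallow steel tray, fixed, 360 mm (x) by 230 mm (y), walls 12 mm high, 5 thick, floor 5 thick. A black stop bar, 14 mm high, is clamped across its floor beyond the guard, square to x; its near face is anywhere 80 to 155 mm ahead of the tray's centre (not reported: feel for it, or look). Origin: centre of the underside; x along it, away from the robot.
- spatula: Flat spatula, 0.22 kg. Aluminium blade 110 mm long (x), 75 wide, 2 thick; at its rear a 12 mm high heel plate across the width and a neck up to a level orange handle, 100 mm long (x -95 to +5), 20 wide (y), 24 tall (z 46 to 70 mm). Origin: underside of the blade, middle of its rear end; x to the front edge, z up. Lies flat on the mat.
- spatula_tip (a point): Middle of the spatula blade's front edge, at its underside (110 mm ahead of the spatula's origin).
- spatula_grip (a point): Centre of the handle where it is best gripped across its 20 mm width from above: 25 mm behind and 58 mm above the spatula's origin.
- spatula_blade (a point): Centre of the blade's underside (55 mm ahead of the spatula's origin).
- mat: Blue mat, fixed, 250 mm (x) by 130 mm (y), 3 mm thick: the spatula's place. Origin: centre of the underside.
- rack: Drying rack, fixed: two parallel steel bars along its x, 188 mm long, 8 mm thick, 100 mm clear gap between them, tops 60 mm above the bench, on posts at x -80 and +80 mm; only two green strips 6 mm high on the bench join them, so a blade fits down between the bars and out at the end nearer the robot (-x). Origin: centre of the underside.
- rack_top (a point): Centre of the rack at the height of the tops of the bars, 60 mm above the rack's origin; the disc's centre belongs here.
- tin: Green tin with white label, 84 mm diameter, 90 mm high; bystander. Origin: centre of the underside.
- carton: Yellow carton, 60 x 130 x 35 mm; bystander. Origin: centre of the underside.
- oiler: Red oil bottle, 52 mm diameter, 150 mm high; bystander. Origin: centre of the underside.
- wrench: Wrench lying along its x, 180 mm long; bystander. Origin: centre of the underside.
- driver: Screwdriver with green handle lying along its x, 200 mm long; bystander. Origin: centre of the underside.
- bowl: Small blue bowl, 72 mm diameter, 30 mm high; bystander. Origin: centre of the underside.
- skewer: Quick-release wheel skewer lying along its x, 160 mm long, 18 mm high; bystander. Origin: centre of the underside.
Not all that is in view belongs to the job. Several things look just like the rack: the one meant starts farthest from the robot's base.

How it is judged:
On the way, in this order (a step that is already met when the one before it is completed fails the run):
1. the guard is carried on the spatula alone, clear of the tray and above the height of the rack's bars (contact force between spatula and guard above 0.5 N and height (world z) of guard above 0.065 m and contact force between guard and tray below 0.1 N and contact force between guard and rack below 0.1 N), for 0.3 s.
2. the guard rests level on the rack's bars, clear of the spatula (x of guard in the frame of rack between -0.03 and 0.03 m and y of guard in the frame of rack between -0.022 and 0.022 m and z of guard in the frame of rack_top between -0.004 and 0.004 m and angle between guard's own z axis and vertical below 0.06 rad and contact force between guard and rack above 0.5 N and contact force between guard and spatula below 0.05 N), for 0.3 s.
At the end, for the whole second after the job is handed in: Guard at rest, level (0.06 rad), same side up on both bars: centre within 30 mm along and 22 mm across of the rack's centre, underside within 4 mm of the bar tops, clear of the spatula. Spatula at rest, flat (0.08 rad), blade centre within 110 mm along, 50 mm across of the mat's centre, on it (all of step 2 and linear speed of each of guard, spatula below 0.02 m/s and x of spatula_blade in the frame of mat between -0.11 and 0.11 m and y of spatula_blade in the frame of mat between -0.05 and 0.05 m and z of spatula_blade in the frame of mat below 0.01 m and angle between spatula's own z axis and vertical below 0.08 rad); the robot touches nothing.
It fails at once if the gripper or the arm touches the guard (contact force between any of the fingers, the arm and guard above 0.2 N).
It fails at once if the guard is tipped over (tilted by more than 0.6 rad) (angle between guard's own z axis and vertical above 0.6 rad).
It fails at once if the guard is dropped or banged down on the rack (more than 40 N between them) (contact force between guard and rack above 40 N).
It fails at once if the blade is dug into the tray, or the guard jammed against its stop bar (more than 35 N) (contact force between any of spatula, guard and tray above 35 N).
It fails at once if another thing on the bench is moved by more than 40 mm (distance of any of tin, carton, oiler, wrench, driver, bowl, skewer from where it was at the start of the episode above 0.04 m).
It also fails if it takes over 72 s, if anything falls off the work surface, if the arm or the gripper's body presses on something with over 40 N, if the wrist force passes 120 N, or if a joint passes its speed limit or range.

### The arm

A 6-joint arm with a two-finger parallel gripper is mounted at the origin on the work surface. World frame = base frame: x ahead of the robot, y to its left, z up, the work surface at z = 0. Lengths are in m, angles in rad, forces in N, time in s.
With the tool pointing down it reaches from about 0.325 to 1 m from the base axis. Payload 5.1 kg.
Tool frame: the origin (TCP) lies on the centre line of the jaws, within the pads' length; the fingertips stand robot.nose_length ahead of it and the grasp point (between the pads) lies 3 mm ahead of it (robot.nose_length is the distance from the TCP to the fingertips, in m); z points along the fingers, y is the line along which they close (so a half turn about z gives the same grasp; the last joint's range is limited). The gripper opens to 85 mm and grips with 20 to 120 N. Pads are 22 mm wide; open, the fingers measure 114 mm over their backs; the gripper's body (76 mm by 85 mm) begins 54 mm behind the grasp point. The pads swing forward as they close: fully open they stand 13 mm farther back than shut.
Start: joints at [-1.425, 0.124, 1.65, -0, 1.367, -0.083], TCP at [0.147, -0.633, 0.232] pointing down, gripper open.
Joint ranges: [-2.61, 2.61], [-1.02, 2.33], [0.03, 2.71], [-1.35, 4.49], [0.32, 2.68], [-2.91, 2.91]. Speed limits (rad/s): [2.57, 2.57, 3.14, 3.14, 3.14, 3.14].

### API

Orientations are given as [roll, pitch, yaw] about the fixed x, y, z axes, in that order (R = Rz(yaw) Ry(pitch) Rx(roll)).
In Python, from bench import robot, eyes gives the robot as it stands.
- The arm moves only by the tool play_rows, never from a script. Its argument "deltas" is one flat list of numbers, 6 for each row, row after row: the shift along the tool's x, y, z normalised to -1 to 1, where 1 is 0.04 m, then the turn, a rotation vector about the tool's x, y, z normalised to -1 to 1, where 1 is 4 degrees. A call has 1 to 10 rows; each row shifts and turns the commanded pose from where the row before left it, along the tool's axes as they then stand; what a row does not reach is not made up. A row lasts 1/10 s, in which the tool goes at most 50 mm and 8.59 degrees, less where a joint would pass 70% of its speed; a pose out of reach is approached as far as the arm can. A call with a number of a shift or a turn outside -1 to 1 is refused whole. A call with a gripper value outside its range is refused whole. "gripper" is the closure, from -1 (fully open) to 1 (shut), set as the call begins (left out, the last holds). The fingers move at their own pace and stop on an object; "grip_force" is the grip in N (left out, the last holds). Time passes only in rows, so rows that do not move let the fingers close. It gives the time, the measured TCP pose, the force, the opening and the grip force at its end, in the units of the state.
- robot.get_obs(): the state, without advancing time (a new reading comes with each control period).
- eyes.get_image(name): name is "scene" or "top"; returns the picture (480x640x3 uint8, blue, green, red); there is no depth.
- eyes.camera_info(name): a dict with "camera_matrix" (3x3 intrinsics, pixels), "R" (3x3) and "t" (3): a world point X has camera coordinates R X + t. Camera axes: x right, y down, z forward; pixel columns grow to the right and rows downward; lengths in m; the calibration is good to about 2 mm. A picture is of the moment at which its call begins. camera_info takes no time and is no camera call.
- robot.hand_in(): hands the job in; it is judged then, once.
The state is a dict: "t": time; "qpos": joint angles; "qd": joint speeds; "effort": joint torques, N m; "tcp_pos": TCP position; "ee_rot": TCP orientation; "ft_force": force on the tool from outside, world axes, zero at the start; "ft_torque": the same for the moment, N m; "finger_gap": opening from 0.0 (shut) to 1.0 (fully open); "grip_force": force on a finger pad.
Only numpy, scipy, OpenCV 4.12 (cv2) and the standard library are available. Lean on these libraries where they do the work, as an engineer would, in place of code of your own. Each camera call takes 0.05 s, during which the arm holds its last target. There are 200 camera calls.

## Working session

There is one attempt and no reset: what is moved stays moved. The work goes in short steps, Python scripts to look and compute and a tool call to move; the robot and the scene stay as the last step left them, time stands still between calls to the robot, and variables do not carry over. Pictures are saved under pics/ and viewed, at most 10 in all, crops included, and the job is handed in when it is done.

Besides the shell and the picture viewer there is one more tool, called after "Request:" as a command line: name --argument value ..., lists and objects as JSON in quotes. play_rows: Moves the arm, as the interface text tells. Scaled input: -1 to 1 covers 0.04 m each way for a shift and 4 degrees each way for a turn. Its arguments: {"type":"object","properties":{"deltas":{"type":"array"},"gripper":{"type":"number"},"grip_force":{"type":"number"}},"required":["deltas"]}

```bash
mkdir -p pics; ls; python3 - <<'E'
from bench import robot, eyes
import cv2
for n in("scene","top"):
    cv2.imwrite(f"pics/{n}0.png",eyes.get_image(n)); c=eyes.camera_info(n); print(n,c)
o=robot.get_obs(); print(o); print(robot.nose_length)
E
```

```text
pics
scene {'camera_matrix': array([[533.94986794,   0.        , 325.87226747],
       [  0.        , 533.94986794, 235.73991123],
       [  0.        ,   0.        ,   1.        ]]), 'R': array([[ 0.55466716,  0.83204147, -0.00716473],
       [ 0.69397291, -0.46734235, -0.54771592],
       [-0.45907075,  0.2988279 , -0.83663369]]), 't': array([-0.28135496, -0.31872229,  1.59493619])}
top {'camera_matrix': array([[535.02123562,   0.        , 315.28486211],
       [  0.        , 535.02123562, 240.17372341],
       [  0.        ,   0.        ,   1.        ]]), 'R': array([[ 0.00221695, -0.99993342, -0.01132441],
       [-0.99522991, -0.00110174, -0.09755106],
       [ 0.09753209,  0.01148666, -0.99516609]]), 't': array([0.00805566, 0.51674497, 1.42108616])}
{'t': 0.1, 'qpos': array([-1.42459511e+00,  1.24422572e-01,  1.65158699e+00, -1.49988865e-05,
        1.36749689e+00, -8.25823073e-02]), 'qd': array([-9.07757316e-04, -7.64647857e-04, -1.32550607e-03,  5.56603389e-04,
        1.95318479e-03,  1.68153208e-05]), 'effort': array([ 1.45899562e-04, -4.24932933e+01, -3.66653323e+01,  3.73569753e-05,
        3.92394606e-03, -1.03697948e-05]), 'tcp_pos': array([ 0.14731067, -0.63249973,  0.23035786]), 'ee_rot': array([-3.13968416e+00, -1.43232235e-04,  2.28786428e-01]), 'ft_force': array([-0.25709715,  0.13164545,  0.40274225]), 'ft_torque': array([-0.05134664, -0.02526729, -0.04254567]), 'grip_force': 0.0, 'finger_gap': 1.0003180523428046}
0.022
```

View pics/top0.png

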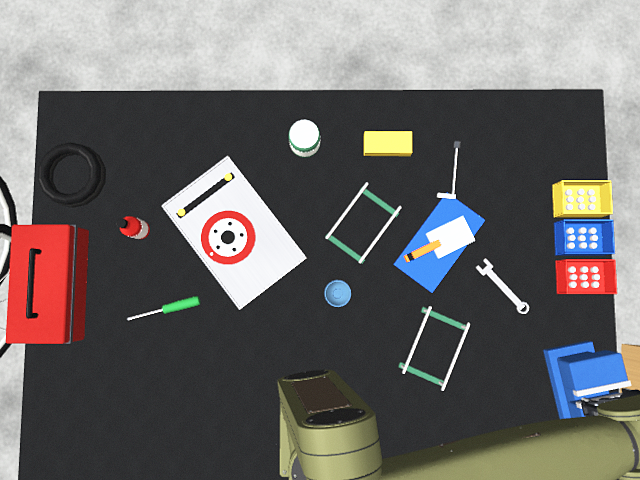

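View pics/scene0.png

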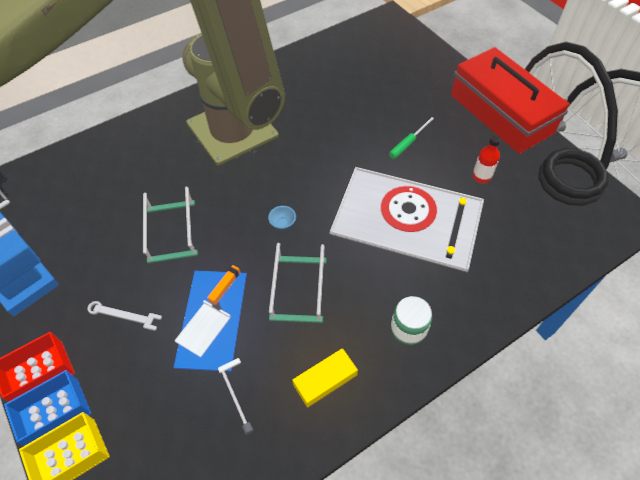

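The top view shows the tray with the guard at (228,237) and the stop bar at (205,195). The spatula is on the mat at about (440,243). There are two rack-like things, at (363,223) and (435,347). The one at (363,223) is farther from the base, so it is the rack meant. I'll confirm it in an enlarged crop.

```bash
python3 - <<'E'
import cv2
a=cv2.imread("pics/top0.png")
cv2.imwrite("pics/c1.png",cv2.resize(a[172:302,310:500],None,fx=4.2,fy=4.2,interpolation=cv2.INTER_CUBIC))
cv2.imwrite("pics/c2.png",cv2.resize(a[150:315,155:315],None,fx=3.6,fy=3.6,interpolation=cv2.INTER_CUBIC))
E
```

```text
(no output)
```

View pics/c1.png

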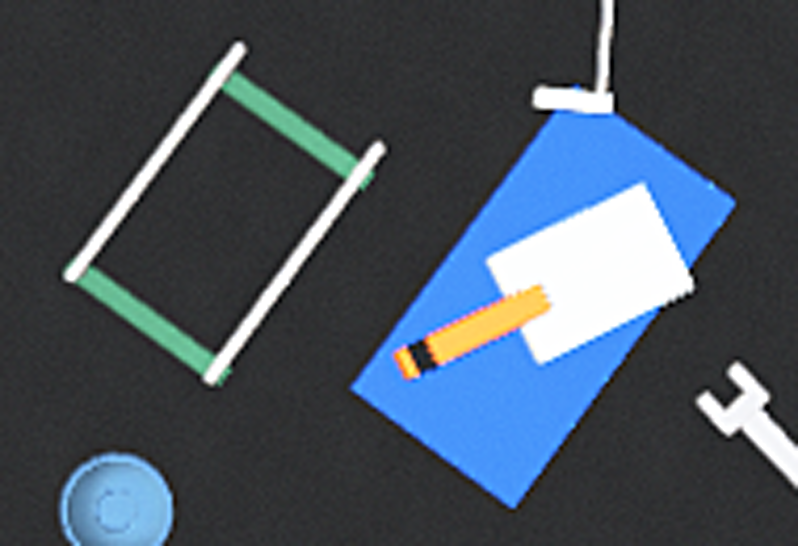

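View pics/c2.png

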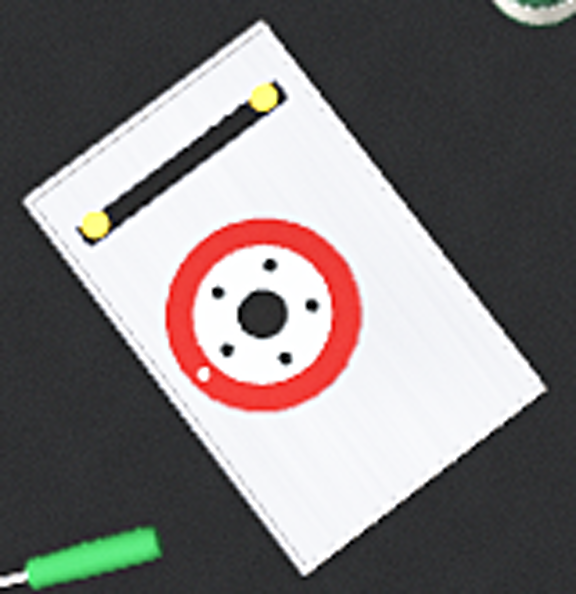

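```bash
cat > h.py <<'E'
import numpy as np
from bench import robot, eyes
def px(p,name,z):
    c=eyes.camera_info(name); d=c["R"].T@np.linalg.inv(c["camera_matrix"])@[p[0],p[1],1]; o=-c["R"].T@c["t"]
    return (o+d*(z-o[2])/d[2])
def cr(P,s,off,z): return np.array([px(((x+.5)/s-.5+off[0],(y+.5)/s-.5+off[1]),"top",z) for x,y in P])
def proj(X,name):
    c=eyes.camera_info(name); q=c["camera_matrix"]@(c["R"]@np.array(X)+c["t"]); return q[:2]/q[2]
E
python3 - <<'E'
from h import *
np.set_printoptions(precision=4,suppress=True)
ang=lambda v:np.degrees(np.arctan2(v[1],v[0]))
A=(310,172);B=(155,150)
def rect(n,P): # order rl, fl? print centre, edges
    print(n,P.mean(0),[(round(float(np.linalg.norm(P[i]-P[i-1])),4),round(float(ang(P[i]-P[i-1])),1)) for i in range(4)])
rect("rack",cr([(72,275),(238,47),(378,149),(211,378)],4.2,A,.06))
m=cr([(352,388),(513,508),(735,204)],4.2,A,.003); print("mat",(m[0]+m[2])/2, np.linalg.norm(m[0]-m[1]),np.linalg.norm(m[2]-m[1]),ang(m[2]-m[1]))
rect("blade",cr([(487,262),(640,183),(693,287),(540,363)],4.2,A,.005))
rect("handle",cr([(393,350),(543,287),(548,307),(406,378)],4.2,A,.073))
rect("tray",cr([(306,575),(24,201),(262,21),(547,388)],3.6,B,.012))
b=cr([(94,245),(286,96)],3.6,B,.019);print("bar",b,ang(b[0]-b[1]))
print("guard",cr([(263,315)],3.6,B,.013))
# guard by colour, scene too
import cv2
for n in("top","scene"):
    im=cv2.imread(f"pics/{n}0.png").astype(int); 
    mk=((im[...,2]>150)&(im[...,1]<90)&(im[...,0]<90)).astype(np.uint8)
    k,l,s,c=cv2.connectedComponentsWithStats(mk)
    for i in range(1,k):
        if s[i,4]>300:
            cn=np.argwhere(l==i)[:,::-1]; h=cv2.convexHull(cn.astype(np.int32)); e=cv2.fitEllipse(h); print(n,s[i],e[0],px(e[0],n,.013))
E
```

```text
rack [ 0.5618 -0.118   0.06  ] [(0.1083, 53.4), (0.1795, -35.9), (0.1094, -126.7), (0.1795, 143.8)]
mat [ 0.5142 -0.3299  0.003 ] 0.12873048381830127 0.2475999328769668 -36.85990027058251
blade [ 0.5285 -0.3596  0.005 ] [(0.0738, 26.7), (0.1134, -62.7), (0.0757, -154.4), (0.1119, 116.3)]
handle [ 0.4859 -0.2699  0.073 ] [(0.019, 24.2), (0.1014, -67.2), (0.0128, -167.2), (0.099, 116.5)]
tray [0.5422 0.2331 0.012 ] [(0.2286, 128.0), (0.3592, 37.9), (0.2283, -52.0), (0.3592, -142.0)]
bar [[0.5787 0.377  0.019 ]
 [0.6937 0.2329 0.019 ]] 128.59005122750094
guard [[0.526  0.2485 0.013 ]]
top [ 201  211   54   53 1027] (227.52203369140625, 237.0009765625) [0.5264 0.249  0.013 ]
top [   6  225   64  119 6427] (37.44611358642578, 286.06585693359375) [0.3917 0.7645 0.013 ]
top [ 555  259   62   35 1542] (586.3739624023438, 276.679443359375) [ 0.42   -0.7213  0.013 ]
scene [ 458   48  111   83 3490] (516.5648193359375, 91.77494812011719) [0.3676 0.8038 0.013 ]
scene [479 145  21  21 332] (488.9494934082031, 155.68040466308594) [0.5138 0.5511 0.013 ]
scene [381 187  56  45 846] (408.3733825683594, 208.69894409179688) [0.5321 0.246  0.013 ]
scene [   0  332   75   69 2421] (34.66227340698242, 371.6334228515625) [ 0.4206 -0.714   0.013 ]
```

The crop confirms the rack: two bars about 108 mm apart and 180 mm long, yaw about -36°, centre (0.562,-0.118). The blade lies on the mat with a yaw of about -64°, and both the handle and the blade put the grip point at (0.494,-0.288). First I turn the tool to the spatula's yaw.

Request:
play_rows --deltas '[0, 0, 0, 0, 0, 0.97, 0, 0, 0, 0, 0, 0.97, 0, 0, 0, 0, 0, 0.97, 0, 0, 0, 0, 0, 0.97, 0, 0, 0, 0, 0, 0.97, 0, 0, 0, 0, 0, 0.97, 0, 0, 0, 0, 0, 0.97, 0, 0, 0, 0, 0, 0.97, 0, 0, 0, 0, 0, 0.97, 0, 0, 0, 0, 0, 0.97]' --gripper -1

```text
t: 1.1
tcp_pos: [0.1473, -0.6327, 0.2308]
ee_rot: [-3.141, 0.001, -0.451]
ft_force: [-0.2, -0.2, 0.4]
finger_gap: 0.997
grip_force: 0.0
```

Request:
play_rows --deltas '[0, 0, 0, 0, 0, 0.97, 0, 0, 0, 0, 0, 0.97, 0, 0, 0, 0, 0, 0.97, 0, 0, 0, 0, 0, 0.97, 0, 0, 0, 0, 0, 0.97, 0, 0, 0, 0, 0, 0.97, 0, 0, 0, 0, 0, 0.97, 0, 0, 0, 0, 0, 0.97, 0, 0, 0, 0, 0, 0.97, 0, 0, 0, 0, 0, 0.97]'

```text
t: 2.1
tcp_pos: [0.1474, -0.6327, 0.2308]
ee_rot: [-3.141, 0.001, -1.128]
ft_force: [-0.3, 0.7, 0.2]
finger_gap: 0.997
grip_force: 0.0
```

```bash
cat >> h.py <<'E'
from scipy.spatial.transform import Rotation as Ro
def go(target,yaw=None,pitch=0):
    """print shift to target in tool axes (units) and turn (units) to yaw/pitch (deg; pitch>0 nose down)"""
    o=robot.get_obs(); R=Ro.from_euler("xyz",o["ee_rot"])
    print("t",round(o["t"],2),"tcp",o["tcp_pos"].round(4),"rot",np.degrees(o["ee_rot"]).round(2),"F",o["ft_force"].round(1),"gap",round(o["finger_gap"],3),"gf",round(o["grip_force"],1))
    d=R.inv().apply(np.array(target)-o["tcp_pos"]); print("mm",(d*1e3).round(1),"units",(d/.04).round(3))
    if yaw is not None:
        T=Ro.from_euler("xyz",[180,pitch,yaw],degrees=True)
        print("turn units",(np.degrees((R.inv()*T).as_rotvec())/4).round(3))
E
python3 -c "
from h import *
go([.4942,-.2877,.16],-64.4)"
```

```text
t 2.1 tcp [ 0.1474 -0.6327  0.2308] rot [-1.7998e+02  7.0000e-02 -6.4650e+01] F [-0.3  0.7  0.2] gap 0.997 gf 0.0
mm [-163.2 -461.1   71.1] units [ -4.08  -11.528   1.778]
turn units [-0.006  0.017 -0.063]
```

Request:
play_rows --deltas '[-0.29, -0.823, 0, 0, 0, 0, -0.29, -0.823, 0, 0, 0, 0, -0.29, -0.823, 0, 0, 0, 0, -0.29, -0.823, 0, 0, 0, 0, -0.29, -0.823, 0, 0, 0, 0, -0.29, -0.823, 0, 0, 0, 0, -0.29, -0.823, 0, 0, 0, 0]'

```text
t: 2.8
tcp_pos: [0.3211, -0.4591, 0.231]
ee_rot: [-3.142, 0.001, -1.126]
ft_force: [-0.5, 0.2, 0.0]
finger_gap: 0.998
grip_force: 0.0
```

Request:
play_rows --deltas '[-0.29, -0.823, 0.25, 0, 0, 0, -0.29, -0.823, 0.25, 0, 0, 0, -0.29, -0.823, 0.25, 0, 0, 0, -0.29, -0.823, 0.25, 0, 0, 0, -0.29, -0.823, 0.25, 0, 0, 0, -0.29, -0.823, 0.25, 0, 0, 0, -0.29, -0.823, 0.25, 0, 0, 0, 0, 0, 0, 0, 0, 0, 0, 0, 0, 0, 0, 0]'

```text
t: 3.7
tcp_pos: [0.4932, -0.2874, 0.1607]
ee_rot: [3.14, 0.001, -1.124]
ft_force: [0.1, -0.6, 0.8]
finger_gap: 0.998
grip_force: 0.0
```

```bash
python3 -c "
from h import *
import cv2
go([.4942,-.2877,.064],-64.4)
a=eyes.get_image('scene'); cv2.imwrite('pics/s1.png',cv2.resize(a[190:390,130:330],None,fx=3,fy=3,interpolation=cv2.INTER_CUBIC))"
```

```text
t 3.7 tcp [ 0.4932 -0.2874  0.1607] rot [ 1.7993e+02  7.0000e-02 -6.4390e+01] F [ 0.1 -0.6  0.8] gap 0.998 gf 0.0
mm [ 0.8 -0.8 96.7] units [ 0.021 -0.021  2.418]
turn units [0.017 0.017 0.002]
```

View pics/s1.png

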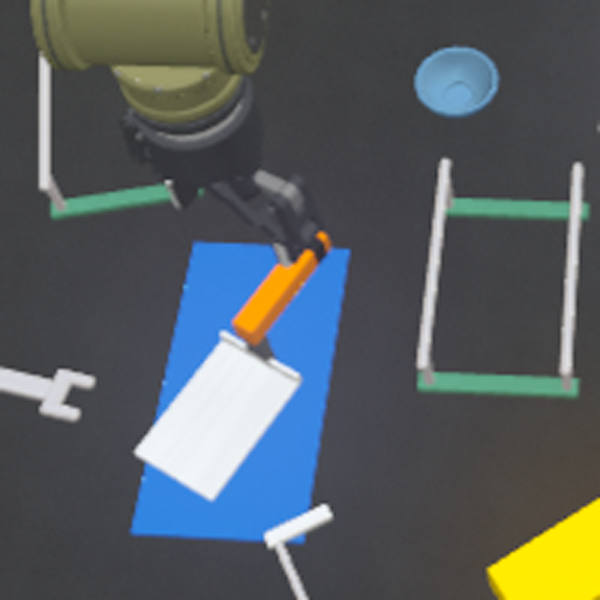

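The gripper stands over the orange handle, and the picture agrees with the measurement. I'll go down and grip.

Request:
play_rows --deltas '[0.02, -0.02, 0.5, 0, 0, 0, 0, 0, 0.5, 0, 0, 0, 0, 0, 0.5, 0, 0, 0, 0, 0, 0.5, 0, 0, 0, 0, 0, 0.3, 0, 0, 0, 0, 0, 0.12, 0, 0, 0, 0, 0, 0, 0, 0, 0]'

```text
t: 4.45
tcp_pos: [0.494, -0.2888, 0.0646]
ee_rot: [3.141, 0.0, -1.126]
ft_force: [0.1, 0.5, -0.2]
finger_gap: 1.002
grip_force: 0.0
```

Request:
play_rows --deltas '[0, 0, 0, 0, 0, 0, 0, 0, 0, 0, 0, 0, 0, 0, 0, 0, 0, 0, 0, 0, 0, 0, 0, 0, 0, 0, 0, 0, 0, 0, 0, 0, 0, 0, 0, 0, 0, 0, 0, 0, 0, 0]' --gripper 1 --grip_force 110

```text
t: 5.15
tcp_pos: [0.495, -0.2884, 0.0656]
ee_rot: [-3.141, -0.001, -1.125]
ft_force: [-1.2, 1.7, 5.7]
finger_gap: 0.19
grip_force: 108.1
```

```bash
python3 -c "
from h import *
go([.4942,-.2877,.2],-64.4)"
```

```text
t 5.15 tcp [ 0.495  -0.2884  0.0656] rot [-1.7996e+02 -4.0000e-02 -6.4480e+01] F [-1.2  1.7  5.7] gap 0.19 gf 108.1
mm [  -0.9    0.3 -134.4] units [-0.023  0.007 -3.36 ]
turn units [-0.01  -0.009 -0.021]
```

Gripped. I'll lift and turn to the tray's heading (yaw 38°).

Request:
play_rows --deltas '[0, 0, -0.2, 0, 0, 0, 0, 0, -0.5, 0, 0, 0, 0, 0, -0.8, 0, 0, 0, 0, 0, -0.8, 0, 0, -0.6, 0, 0, -0.8, 0, 0, -1, 0, 0, -0.8, 0, 0, -1, 0, 0, -0.4, 0, 0, -1, 0, 0, 0, 0, 0, -1, 0, 0, 0, 0, 0, -1, 0, 0, 0, 0, 0, -1]'

```text
t: 6.15
tcp_pos: [0.4939, -0.2881, 0.236]
ee_rot: [3.141, 0.001, -0.662]
ft_force: [-0.3, 0.5, -2.8]
finger_gap: 0.192
grip_force: 108.1
```

Request:
play_rows --deltas '[0, 0, 0, 0, 0, -1, 0, 0, 0, 0, 0, -1, 0, 0, 0, 0, 0, -1, 0, 0, 0, 0, 0, -1, 0, 0, 0, 0, 0, -1, 0, 0, 0, 0, 0, -1, 0, 0, 0, 0, 0, -1, 0, 0, 0, 0, 0, -1, 0, 0, 0, 0, 0, -1, 0, 0, 0, 0, 0, -1]'

```text
t: 7.15
tcp_pos: [0.4938, -0.2881, 0.2357]
ee_rot: [-3.141, 0.002, 0.036]
ft_force: [-1.0, -0.3, -2.2]
finger_gap: 0.188
grip_force: 108.1
```

Request:
play_rows --deltas '[0, 0, 0, 0, 0, -1, 0, 0, 0, 0, 0, -1, 0, 0, 0, 0, 0, -1, 0, 0, 0, 0, 0, -1, 0, 0, 0, 0, 0, -1, 0, 0, 0, 0, 0, -1, 0, 0, 0, 0, 0, -1, 0, 0, 0, 0, 0, -1, 0, 0, 0, 0, 0, -1, 0, 0, 0, 0, 0, 0]'

```text
t: 8.15
tcp_pos: [0.4939, -0.2882, 0.2358]
ee_rot: [-3.14, 0.001, 0.661]
ft_force: [-0.4, -0.2, -2.0]
finger_gap: 0.189
grip_force: 108.1
```

```bash
cat >> h.py <<'E'
C=np.array([.5422,.2331]);u=np.array([np.cos(np.radians(38)),np.sin(np.radians(38))]);v=np.array([-u[1],u[0]])
TIP=np.array([.135,-.0,.0626])  # tip in tool frame
def goTip(tx,ty,z,pitch,yaw=38,c=C):
    T=Ro.from_euler("xyz",[180,pitch,yaw],degrees=True); a=np.radians(yaw)
    p=np.r_[c+tx*np.array([np.cos(a),np.sin(a)])+ty*np.array([-np.sin(a),np.cos(a)]),z]
    go(p-T.apply(TIP),yaw,pitch)
    o=robot.get_obs(); w=o["tcp_pos"]+Ro.from_euler("xyz",o["ee_rot"]).apply(TIP); q=w[:2]-c
    print("tip now: x %.4f y %.4f z %.4f"%(q@[np.cos(a),np.sin(a)],q@[-np.sin(a),np.cos(a)],w[2]))
E
python3 -c "
from h import *
goTip(-.092,.0205,.06,10)"
```

```text
t 8.15 tcp [ 0.4939 -0.2882  0.2358] rot [-1.7992e+02  5.0000e-02  3.7900e+01] F [-0.4 -0.2 -2. ] gap 0.189 gf 108.1
mm [ 144.3 -401.7   91.2] units [  3.607 -10.043   2.279]
turn units [-0.023 -2.487 -0.024]
tip now: x -0.2241 y -0.3812 z 0.1731
```

Request:
play_rows --deltas '[0.3, -0.84, 0, 0, 0, 0, 0.3, -0.84, 0, 0, 0, 0, 0.3, -0.84, 0, 0, 0, 0, 0.3, -0.84, 0, 0, 0, 0, 0.3, -0.84, 0, 0, 0, 0, 0.3, -0.84, 0, 0, 0, 0, 0.3, -0.84, 0, 0, 0, 0, 0.3, -0.84, 0, 0, 0, 0]'

```text
t: 8.95
tcp_pos: [0.404, -0.0162, 0.2363]
ee_rot: [-3.141, 0.0, 0.659]
ft_force: [0.6, 0.3, -1.5]
finger_gap: 0.187
grip_force: 108.3
```

Request:
play_rows --deltas '[0.3, -0.84, 0, 0, 0, 0, 0.3, -0.84, 0, 0, 0, 0, 0.3, -0.84, 0, 0, 0, 0, 0.3, -0.8, 0, 0, 0, 0, 0, 0, 0, 0, -0.5, 0, 0, 0, 0, 0, -0.99, 0, 0, 0, 0, 0, -0.99, 0, 0, 0, 0, 0, 0, 0]'

```text
t: 9.75
tcp_pos: [0.3619, 0.117, 0.2361]
ee_rot: [-3.141, 0.175, 0.661]
ft_force: [-0.2, -0.3, -2.3]
finger_gap: 0.19
grip_force: 108.5
```

```bash
python3 -c "
from h import *
goTip(-.092,.0205,.06,10)"
```

```text
t 9.75 tcp [0.3619 0.117  0.2361] rot [-179.98   10.05   37.9 ] F [-0.2 -0.3 -2.3] gap 0.19 gf 108.5
mm [15.4 -0.9 89.7] units [ 0.384 -0.022  2.241]
turn units [-0.01   0.012 -0.025]
tip now: x -0.0916 y 0.0194 z 0.1509
```

Request:
play_rows --deltas '[0.07, 0, 0.4, 0, 0, 0, 0.07, 0, 0.4, 0, 0, 0, 0.07, 0, 0.4, 0, 0, 0, 0.07, 0, 0.4, 0, 0, 0, 0.07, -0.02, 0.4, 0, 0, 0, 0.07, 0, 0.4, 0, 0, 0, 0, 0, 0, 0, 0, 0]'

```text
t: 10.45
tcp_pos: [0.3591, 0.1166, 0.1369]
ee_rot: [-3.14, 0.177, 0.66]
ft_force: [-0.2, -0.1, -2.2]
finger_gap: 0.187
grip_force: 108.4
```

```bash
python3 -c "
from h import *
import cv2
goTip(-.092,.0205,.012,10)
o=robot.get_obs(); R=Ro.from_euler('xyz',o['ee_rot'])
for n in('scene','top'):
  for k in (-.0375,.0375): print(n,proj(o['tcp_pos']+R.apply(TIP+[0,k,0]),n).round(1))
a=eyes.get_image('scene'); b=eyes.get_image('top')
A=cv2.resize(a[150:290,300:500],None,fx=4,fy=4,interpolation=cv2.INTER_CUBIC)
B=cv2.resize(b[180:330,150:350],None,fx=4,fy=4,interpolation=cv2.INTER_CUBIC)
cv2.imwrite('pics/s2.png',A);cv2.imwrite('pics/t2.png',B)"
```

```text
t 10.45 tcp [0.3591 0.1166 0.1369] rot [-179.88   10.14   37.84] F [-0.2 -0.1 -2.2] gap 0.187 gf 108.4
mm [ 8.9  0.5 38.8] units [0.223 0.013 0.97 ]
turn units [-0.036  0.036 -0.04 ]
tip now: x -0.0942 y 0.0207 z 0.0515
scene [379.3 179.2]
scene [371.6 200.7]
top [234.9 270.9]
top [257.5 253.6]
```

View pics/s2.png

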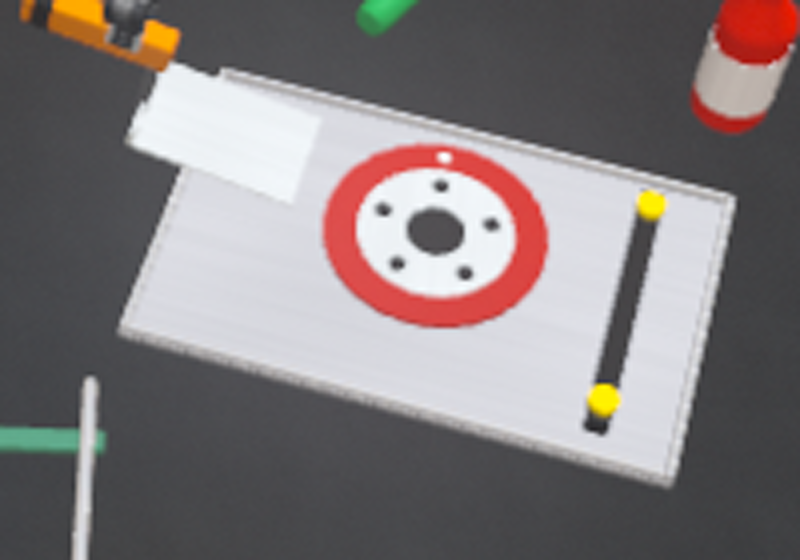

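View pics/t2.png

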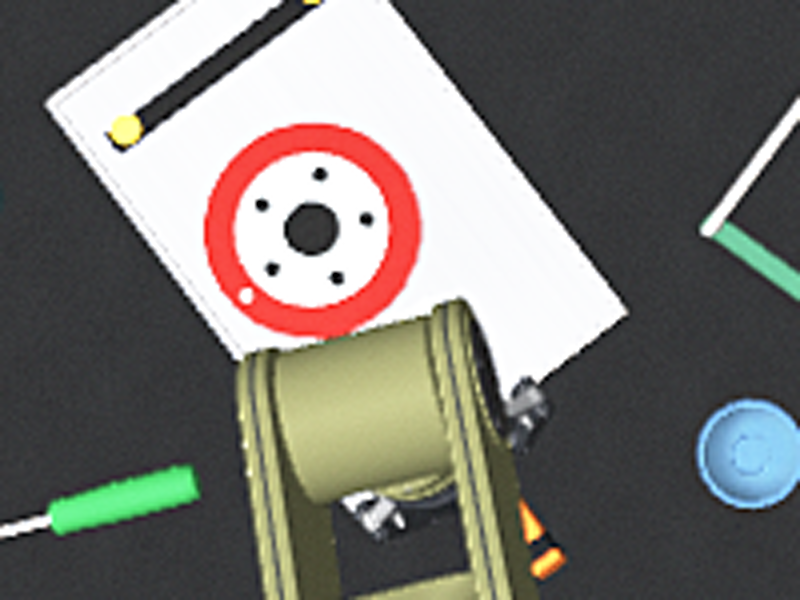

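The scene crop shows the blade's front corners at full-image pixels (380,179) and (373,201), within 2 px of the prediction. The guard is straight ahead. I'll go down to just above the tray floor.

Request:
play_rows --deltas '[0.05, 0, 0.25, 0, 0, 0, 0.06, 0, 0.25, 0, 0, 0, 0.05, 0, 0.25, 0, 0, 0, 0.04, 0, 0.15, 0, 0, 0, 0.01, 0, 0.06, 0, 0, 0, 0, 0, 0, 0, 0, 0]'

```text
t: 11.15
tcp_pos: [0.3618, 0.1186, 0.0994]
ee_rot: [-3.141, 0.174, 0.662]
ft_force: [0.7, 0.3, -2.3]
finger_gap: 0.185
grip_force: 108.5
```

Request:
play_rows --deltas '[0, 0, 0.025, 0, 0, 0, 0, 0, 0.025, 0, 0, 0, 0, 0, 0, 0, 0, 0]'

```text
t: 11.45
tcp_pos: [0.362, 0.1184, 0.0982]
ee_rot: [3.141, 0.173, 0.662]
ft_force: [-0.3, 0.6, -2.3]
finger_gap: 0.187
grip_force: 108.5
```

Request:
play_rows --deltas '[0, 0, 0.025, 0, 0, 0, 0, 0, 0.025, 0, 0, 0, 0, 0, 0, 0, 0, 0]'

```text
t: 11.75
tcp_pos: [0.3615, 0.1182, 0.0959]
ee_rot: [-3.141, 0.173, 0.662]
ft_force: [0.5, -0.4, -1.9]
finger_gap: 0.19
grip_force: 108.5
```

```bash
python3 -c "
from h import *
goTip(-.092,.0205,.005,10)"
```

```text
t 11.75 tcp [0.3615 0.1182 0.0959] rot [-179.99    9.93   37.91] F [ 0.5 -0.4 -1.9] gap 0.19 gf 108.5
mm [0.1 0.2 5.9] units [0.003 0.004 0.148]
turn units [-0.006 -0.017 -0.023]
tip now: x -0.0910 y 0.0205 z 0.0110
```

Request:
play_rows --deltas '[0, 0, 0.025, 0, 0, 0, 0, 0, 0.025, 0, 0, 0, 0, 0, 0.025, 0, 0, 0, 0, 0, 0, 0, 0, 0]'

```text
t: 12.15
tcp_pos: [0.361, 0.1178, 0.0929]
ee_rot: [-3.141, 0.174, 0.662]
ft_force: [0.8, 0.2, -2.6]
finger_gap: 0.189
grip_force: 108.5
```

Request:
play_rows --deltas '[0, 0, 0.0125, 0, 0, 0, 0, 0, 0.0125, 0, 0, 0, 0, 0, 0, 0, 0, 0]'

```text
t: 12.45
tcp_pos: [0.361, 0.1177, 0.092]
ee_rot: [-3.142, 0.173, 0.662]
ft_force: [0.3, -0.1, -1.7]
finger_gap: 0.191
grip_force: 108.5
```

Request:
play_rows --deltas '[0, 0, 0.0125, 0, 0, 0, 0, 0, 0, 0, 0, 0]'

```text
t: 12.65
tcp_pos: [0.361, 0.1177, 0.0916]
ee_rot: [-3.142, 0.173, 0.662]
ft_force: [-0.6, -0.1, -2.0]
finger_gap: 0.188
grip_force: 108.5
```

```bash
python3 -c "
from h import *
goTip(-.092,.0205,.005,10)"
```

```text
t 12.65 tcp [0.361  0.1177 0.0916] rot [-180.      9.92   37.91] F [-0.6 -0.1 -2. ] gap 0.188 gf 108.5
mm [0.  0.1 1.5] units [0.    0.003 0.038]
turn units [-0.004 -0.02  -0.022]
tip now: x -0.0916 y 0.0204 z 0.0067
```

Steps of 0.5 mm until the tip touches.

Request:
play_rows --deltas '[0, 0, 0.0125, 0, 0, 0, 0, 0, 0.0125, 0, 0, 0, 0, 0, 0, 0, 0, 0]'

```text
t: 12.95
tcp_pos: [0.3609, 0.1176, 0.0906]
ee_rot: [3.142, 0.173, 0.662]
ft_force: [-0.2, -0.8, -1.9]
finger_gap: 0.193
grip_force: 108.5
```

Request:
play_rows --deltas '[0, 0, 0.0125, 0, 0, 0, 0, 0, 0, 0, 0, 0]'

```text
t: 13.15
tcp_pos: [0.3608, 0.1175, 0.0902]
ee_rot: [3.142, 0.173, 0.662]
ft_force: [-0.4, 0.8, -1.4]
finger_gap: 0.19
grip_force: 108.6
```

Request:
play_rows --deltas '[0, 0, 0.0125, 0, 0, 0, 0, 0, 0, 0, 0, 0]'

```text
t: 13.35
tcp_pos: [0.3608, 0.1175, 0.0897]
ee_rot: [3.142, 0.173, 0.662]
ft_force: [-0.0, -0.7, -0.9]
finger_gap: 0.191
grip_force: 108.6
```

Request:
play_rows --deltas '[0, 0, 0.0125, 0, 0, 0, 0, 0, 0, 0, 0, 0]'

```text
t: 13.55
tcp_pos: [0.3607, 0.1174, 0.0892]
ee_rot: [3.142, 0.173, 0.662]
ft_force: [-0.5, -0.8, -0.3]
finger_gap: 0.189
grip_force: 108.7
```

```bash
python3 -c "
from h import *
goTip(-.032,.0205,.005,8)"
```

```text
t 13.55 tcp [0.3607 0.1174 0.0892] rot [180.     9.92  37.91] F [-0.5 -0.8 -0.3] gap 0.189 gf 108.7
mm [57.  -0.  -6.5] units [ 1.425 -0.    -0.162]
turn units [-0.002  0.479 -0.022]
tip now: x -0.0920 y 0.0204 z 0.0043
```

The tip is resting on the floor at about 2 N, and the contact is soft. I push forward horizontally, about 3 mm per row.

Request:
play_rows --deltas '[0.074, 0, -0.013, 0, 0, 0, 0.074, 0, -0.013, 0, 0, 0, 0.074, 0, -0.013, 0, 0, 0, 0.074, 0, -0.013, 0, 0, 0, 0.074, 0, -0.013, 0, 0, 0, 0.074, 0, -0.013, 0, 0, 0, 0.074, 0, -0.013, 0, 0, 0, 0.074, 0, -0.013, 0, 0, 0]'

```text
t: 14.35
tcp_pos: [0.3796, 0.1322, 0.0892]
ee_rot: [-3.142, 0.174, 0.662]
ft_force: [-3.2, -2.3, 1.8]
finger_gap: 0.187
grip_force: 108.9
```

Request:
play_rows --deltas '[0.074, 0, -0.013, 0, 0, 0, 0.074, 0, -0.013, 0, 0, 0, 0.074, 0, -0.013, 0, 0, 0, 0.074, 0, -0.013, 0, 0, 0, 0.074, 0, -0.013, 0, 0, 0]'

```text
t: 14.85
tcp_pos: [0.3917, 0.1416, 0.0892]
ee_rot: [-3.142, 0.173, 0.662]
ft_force: [-2.3, -1.9, 2.0]
finger_gap: 0.192
grip_force: 108.9
```

```bash
python3 -c "
from h import *
goTip(-.032,.0205,.005,8)"
```

```text
t 14.85 tcp [0.3917 0.1416 0.0892] rot [-180.      9.92   37.91] F [-2.3 -1.9  2. ] gap 0.192 gf 108.9
mm [18.3  0.   0.2] units [0.458 0.    0.006]
turn units [-0.004  0.481 -0.023]
tip now: x -0.0528 y 0.0204 z 0.0042
```

Request:
play_rows --deltas '[0.05, 0, -0.009, 0, 0, 0, 0.05, 0, -0.009, 0, 0, 0, 0.05, 0, -0.009, 0, 0, 0, 0.05, 0, -0.009, 0, 0, 0, 0.05, 0, -0.009, 0, 0, 0]'

```text
t: 15.35
tcp_pos: [0.3996, 0.1478, 0.0892]
ee_rot: [-3.142, 0.173, 0.662]
ft_force: [-2.1, -2.7, 1.4]
finger_gap: 0.185
grip_force: 108.9
```

Request:
play_rows --deltas '[0.05, 0, -0.009, 0, 0, 0, 0.05, 0, -0.009, 0, 0, 0, 0.05, 0, -0.009, 0, 0, 0]'

```text
t: 15.65
tcp_pos: [0.4044, 0.1515, 0.0893]
ee_rot: [-3.142, 0.173, 0.662]
ft_force: [-2.9, -2.2, 1.3]
finger_gap: 0.187
grip_force: 108.9
```

Request:
play_rows --deltas '[0.05, 0, -0.009, 0, 0, 0, 0.05, 0, -0.009, 0, 0, 0]'

```text
t: 15.85
tcp_pos: [0.4077, 0.154, 0.0893]
ee_rot: [-3.142, 0.173, 0.662]
ft_force: [-2.9, -1.1, 2.4]
finger_gap: 0.189
grip_force: 108.9
```

```bash
python3 -c "
from h import *
import cv2
goTip(-.032,.0205,.005,8)
a=eyes.get_image('scene')
cv2.imwrite('pics/s3.png',cv2.resize(a[150:290,300:500],None,fx=4,fy=4,interpolation=cv2.INTER_CUBIC))"
```

```text
t 15.85 tcp [0.4077 0.154  0.0893] rot [-180.      9.92   37.91] F [-2.9 -1.1  2.4] gap 0.189 gf 108.9
mm [-1.6  0.   3.8] units [-0.041  0.001  0.096]
turn units [-0.004  0.48  -0.023]
tip now: x -0.0325 y 0.0203 z 0.0043
```

View pics/s3.png

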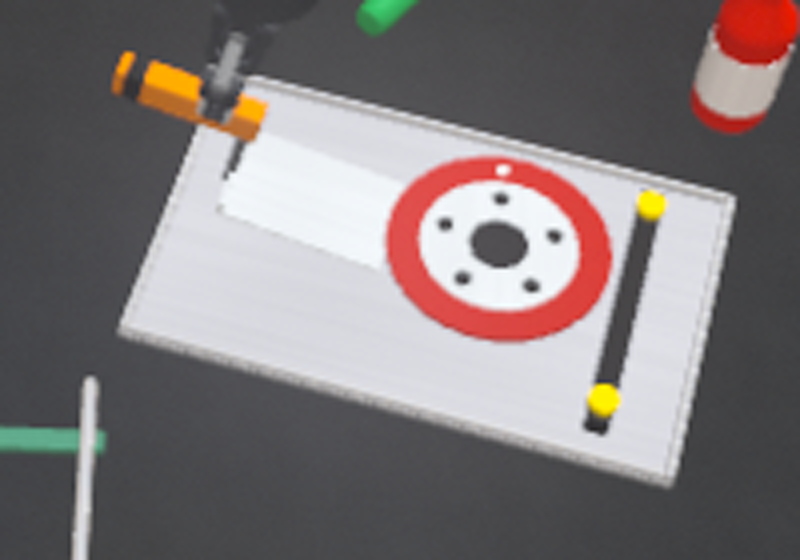

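The guard has slid up close to the bar, and the blade heel at about (228,180) is inside the tray wall. Now I rotate about the tip down to 3° of pitch.

```bash
cat >> h.py <<'E'
def rowsTip(tip_d,p0,p1,n,yaw=38):
    """rows that turn pitch p0->p1 while tip moves by tip_d=(forward,up) m over n rows; prints per-row x,z,turn-y units"""
    f=lambda p:np.array([np.cos(np.radians(p)),-np.sin(np.radians(p))]); up=lambda p:np.array([np.sin(np.radians(p)),np.cos(np.radians(p))])
    P=np.linspace(p0,p1,n+1); X=[np.array(tip_d)*i/n-TIP[0]*f(p)+TIP[2]*up(p) for i,p in enumerate(P)]
    for i in range(n):
        d=X[i+1]-X[i]; print([round(float(d@f(P[i])/.04),3),round(float(-d@up(P[i])/.04),3),round(float(-(P[i+1]-P[i])/4),3)])
E
python3 -c "
from h import *
rowsTip([0,0.0],9.92,3.2,4)
print();rowsTip([.11,0.0],3.2,1.2,44)" | head -12
```

```text
[-0.044, 0.1, 0.42]
[-0.044, 0.1, 0.42]
[-0.044, 0.1, 0.42]
[-0.044, 0.1, 0.42]

[0.061, -0.001, 0.011]
[0.061, -0.001, 0.011]
[0.061, -0.001, 0.011]
[0.061, -0.001, 0.011]
[0.061, -0.001, 0.011]
[0.061, -0.001, 0.011]
[0.061, -0.001, 0.011]
```

Request:
play_rows --deltas '[-0.044, 0, 0.1, 0, 0.42, 0, -0.044, 0, 0.1, 0, 0.42, 0, -0.044, 0, 0.1, 0, 0.42, 0, -0.044, 0, 0.1, 0, 0.42, 0, 0, 0, 0, 0, 0, 0]'

```text
t: 16.4
tcp_pos: [0.4001, 0.1484, 0.0738]
ee_rot: [-3.141, 0.055, 0.661]
ft_force: [0.2, -0.3, -0.3]
finger_gap: 0.188
grip_force: 108.7
```

```bash
python3 -c "
from h import *
goTip(0.0,.0205,.0043,3)"
```

```text
t 16.4 tcp [0.4001 0.1484 0.0738] rot [-179.99    3.13   37.88] F [ 0.2 -0.3 -0.3] gap 0.188 gf 108.7
mm [32.6  0.2 -1.8] units [ 0.814  0.004 -0.046]
turn units [-0.005  0.033 -0.031]
tip now: x -0.0328 y 0.0205 z 0.0039
```

Request:
play_rows --deltas '[0.05, 0, -0.003, 0, 0, 0, 0.05, 0, -0.003, 0, 0, 0, 0.05, 0, -0.003, 0, 0, 0]'

```text
t: 16.7
tcp_pos: [0.4055, 0.1522, 0.0745]
ee_rot: [3.142, 0.056, 0.662]
ft_force: [-3.1, -1.2, 0.6]
finger_gap: 0.189
grip_force: 108.8
```

Request:
play_rows --deltas '[0.05, 0, -0.003, 0, 0, 0]'

```text
t: 16.8
tcp_pos: [0.4066, 0.1532, 0.0744]
ee_rot: [-3.141, 0.058, 0.662]
ft_force: [-4.5, -3.8, 2.3]
finger_gap: 0.183
grip_force: 109.0
```

Request:
play_rows --deltas '[0.05, 0, -0.003, 0, 0, 0]'

```text
t: 16.9
tcp_pos: [0.4079, 0.1543, 0.0743]
ee_rot: [-3.141, 0.058, 0.662]
ft_force: [-4.3, -3.4, 2.4]
finger_gap: 0.191
grip_force: 109.0
```

Request:
play_rows --deltas '[0.05, 0, -0.003, 0, 0, 0, 0.05, 0, -0.003, 0, 0, 0]'

```text
t: 17.1
tcp_pos: [0.4117, 0.1572, 0.0744]
ee_rot: [-3.142, 0.056, 0.662]
ft_force: [-2.5, -1.0, 0.1]
finger_gap: 0.191
grip_force: 108.8
```

Request:
play_rows --deltas '[0.05, 0, -0.003, 0, 0, 0, 0.05, 0, -0.003, 0, 0, 0]'

```text
t: 17.3
tcp_pos: [0.4148, 0.1596, 0.0744]
ee_rot: [-3.142, 0.056, 0.662]
ft_force: [-1.7, -2.6, 0.2]
finger_gap: 0.188
grip_force: 108.8
```

Request:
play_rows --deltas '[0.05, 0, -0.003, 0, 0, 0, 0.05, 0, -0.003, 0, 0, 0]'

```text
t: 17.5
tcp_pos: [0.4179, 0.162, 0.0744]
ee_rot: [-3.142, 0.056, 0.662]
ft_force: [-2.9, -1.2, 0.7]
finger_gap: 0.187
grip_force: 108.8
```

The force peaked at 5.6 N and dropped, so the blade's edge is now under the guard. I feed it in while easing the pitch.

Request:
play_rows --deltas '[0.061, 0, -0.001, 0, 0.011, 0, 0.061, 0, -0.001, 0, 0.011, 0, 0.061, 0, -0.001, 0, 0.011, 0, 0.061, 0, -0.001, 0, 0.011, 0, 0.061, 0, -0.001, 0, 0.011, 0, 0.061, 0, -0.001, 0, 0.011, 0]'

```text
t: 18.1
tcp_pos: [0.4295, 0.1711, 0.0739]
ee_rot: [-3.142, 0.051, 0.662]
ft_force: [-1.7, -2.0, 0.3]
finger_gap: 0.188
grip_force: 108.8
```

Request:
play_rows --deltas '[0.061, 0, -0.001, 0, 0.011, 0, 0.061, 0, -0.001, 0, 0.011, 0, 0.061, 0, -0.001, 0, 0.011, 0, 0.061, 0, -0.001, 0, 0.011, 0, 0.061, 0, -0.001, 0, 0.011, 0, 0.061, 0, -0.001, 0, 0.011, 0]'

```text
t: 18.7
tcp_pos: [0.441, 0.18, 0.0734]
ee_rot: [-3.142, 0.047, 0.662]
ft_force: [-1.7, -2.1, -0.4]
finger_gap: 0.187
grip_force: 108.7
```

```bash
python3 -c "
from h import *
goTip(0.07,.0205,.0043,1.5)"
```

```text
t 18.7 tcp [0.441  0.18   0.0734] rot [-180.      2.67   37.91] F [-1.7 -2.1 -0.4] gap 0.187 gf 108.7
mm [49.2 -0.1  0.6] units [ 1.229 -0.003  0.016]
turn units [-0.001  0.292 -0.022]
tip now: x 0.0195 y 0.0203 z 0.0045
```

Request:
play_rows --deltas '[0.061, 0, 0, 0, 0.011, 0, 0.061, 0, 0, 0, 0.011, 0, 0.061, 0, 0, 0, 0.011, 0, 0.061, 0, 0, 0, 0.011, 0, 0.061, 0, 0, 0, 0.011, 0, 0.061, 0, 0, 0, 0.011, 0, 0.061, 0, 0, 0, 0.011, 0]'

```text
t: 19.4
tcp_pos: [0.4545, 0.1905, 0.0726]
ee_rot: [-3.142, 0.041, 0.662]
ft_force: [-2.3, -1.5, -0.1]
finger_gap: 0.189
grip_force: 108.7
```

Request:
play_rows --deltas '[0.061, 0, 0, 0, 0.011, 0, 0.061, 0, 0, 0, 0.011, 0, 0.061, 0, 0, 0, 0.011, 0, 0.061, 0, 0, 0, 0.011, 0, 0.061, 0, 0, 0, 0.011, 0, 0.061, 0, 0, 0, 0.011, 0, 0.061, 0, 0, 0, 0.011, 0]'

```text
t: 20.1
tcp_pos: [0.4677, 0.2008, 0.072]
ee_rot: [-3.142, 0.037, 0.662]
ft_force: [-4.6, -3.5, 1.6]
finger_gap: 0.189
grip_force: 108.9
```

```bash
python3 -c "
from h import *
import cv2
goTip(0.07,.0205,.0043,1.5)
a=eyes.get_image('scene')
cv2.imwrite('pics/s4.png',cv2.resize(a[150:290,300:500],None,fx=4,fy=4,interpolation=cv2.INTER_CUBIC))"
```

```text
t 20.1 tcp [0.4677 0.2008 0.072 ] rot [-180.      2.12   37.91] F [-4.6 -3.5  1.6] gap 0.189 gf 108.9
mm [15.4 -0.1  1. ] units [ 0.384 -0.002  0.024]
turn units [-0.002  0.155 -0.021]
tip now: x 0.0539 y 0.0202 z 0.0044
```

View pics/s4.png

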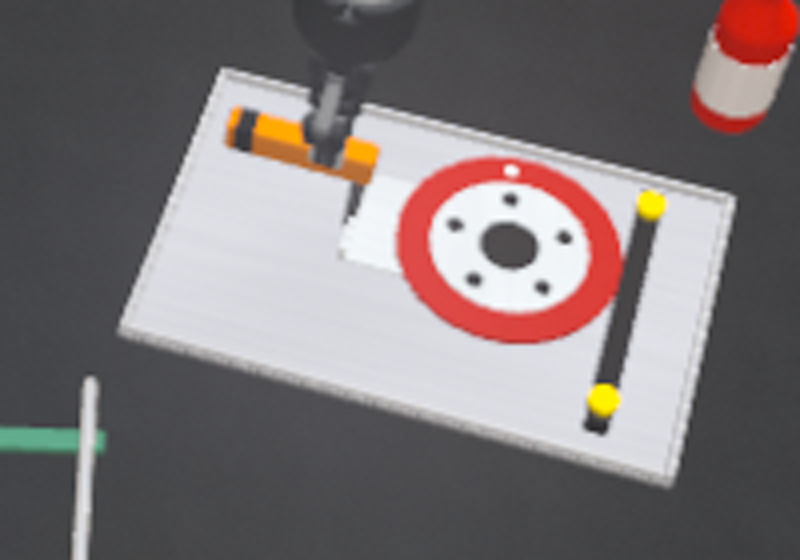

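The blade is well under the guard, which is against the bar. About 25–30 mm still shows between the heel at (345,240) and the rim at (397,240). I continue with checks.

Request:
play_rows --deltas '[0.061, 0, 0, 0, 0.011, 0, 0.061, 0, 0, 0, 0.011, 0, 0.061, 0, 0, 0, 0.011, 0]'

```text
t: 20.45
tcp_pos: [0.473, 0.205, 0.0716]
ee_rot: [-3.141, 0.036, 0.662]
ft_force: [-5.4, -3.3, 1.7]
finger_gap: 0.188
grip_force: 109.0
```

Request:
play_rows --deltas '[0.061, 0, 0, 0, 0.011, 0, 0.061, 0, 0, 0, 0.011, 0, 0.061, 0, 0, 0, 0.011, 0]'

```text
t: 20.75
tcp_pos: [0.4786, 0.2093, 0.0713]
ee_rot: [-3.141, 0.034, 0.662]
ft_force: [-5.6, -4.1, 2.0]
finger_gap: 0.188
grip_force: 109.1
```

```bash
python3 -c "
from h import *
goTip(0.078,.0205,.0043,1.5)"
```

```text
t 20.75 tcp [0.4786 0.2093 0.0713] rot [-179.98    1.96   37.92] F [-5.6 -4.1  2. ] gap 0.188 gf 109.1
mm [ 9.5 -0.1  0.6] units [ 0.237 -0.002  0.015]
turn units [-0.005  0.114 -0.021]
tip now: x 0.0680 y 0.0203 z 0.0042
```

Request:
play_rows --deltas '[0.05, 0, 0, 0, 0.01, 0, 0.05, 0, 0, 0, 0.01, 0]'

```text
t: 20.95
tcp_pos: [0.4818, 0.2118, 0.0712]
ee_rot: [-3.141, 0.033, 0.662]
ft_force: [-4.6, -3.2, 2.7]
finger_gap: 0.19
grip_force: 109.0
```

Request:
play_rows --deltas '[0.04, 0, 0, 0, 0.01, 0]'

```text
t: 21.05
tcp_pos: [0.483, 0.2128, 0.0711]
ee_rot: [-3.141, 0.032, 0.662]
ft_force: [-5.6, -4.4, 2.9]
finger_gap: 0.185
grip_force: 109.0
```

Request:
play_rows --deltas '[0.04, 0, 0, 0, 0, 0, 0.04, 0, 0, 0, 0, 0]'

```text
t: 21.25
tcp_pos: [0.4855, 0.2148, 0.071]
ee_rot: [-3.141, 0.032, 0.662]
ft_force: [-5.2, -3.5, 2.5]
finger_gap: 0.191
grip_force: 109.0
```

Request:
play_rows --deltas '[0.04, 0, 0, 0, 0, 0]'

```text
t: 21.35
tcp_pos: [0.4868, 0.2157, 0.071]
ee_rot: [-3.141, 0.032, 0.662]
ft_force: [-5.0, -3.7, 1.4]
finger_gap: 0.19
grip_force: 109.0
```

Request:
play_rows --deltas '[0.03, 0, 0, 0, 0, 0]'

```text
t: 21.45
tcp_pos: [0.4877, 0.2165, 0.071]
ee_rot: [-3.141, 0.032, 0.662]
ft_force: [-3.9, -4.3, 2.4]
finger_gap: 0.188
grip_force: 109.0
```

```bash
cat >> h.py <<'E'
import cv2
def disc(z,n="scene"):
    "centre of the guard's top from its grey-face/red ring, z = top height"
    im=eyes.get_image(n).astype(int); mk=((im[...,2]>130)&(im[...,1]<100)&(im[...,0]<100)).astype(np.uint8)
    k,l,s,c=cv2.connectedComponentsWithStats(mk); r=[]
    for i in range(1,k):
        if s[i,4]>250:
            h=cv2.convexHull(np.argwhere(l==i)[:,::-1].astype(np.int32)); e=cv2.fitEllipse(h); X=px(e[0],n,z); r.append((s[i,4],X.round(4),np.round(e[1],1)))
    return r
E
python3 -c "
from h import *
for r in disc(.016):
  q=r[1][:2]-C; print(r, q@u,q@v)
goTip(.08,.0205,.0043,0)"
```

```text
(np.int32(4235), array([0.3577, 0.7968, 0.016 ]), array([ 59. , 126.3])) 0.2016603896006334 0.557791204005693
(np.int32(2005), array([0.3598, 0.7716, 0.016 ]), array([ 94.7, 122.3])) 0.1878005430050009 0.5366404439166198
(np.int32(348), array([0.515 , 0.5497, 0.016 ]), array([20.2, 22.4])) 0.17348453059000057 0.26623019672074605
(np.int32(910), array([0.5698, 0.2776, 0.016 ]), array([44.7, 57.2])) 0.04914603245153729 0.01807422181651099
(np.int32(2482), array([ 0.4244, -0.7126,  0.016 ]), array([70.5, 81.5])) -0.6750587239903469 -0.6726968478925144
t 21.5 tcp [0.4879 0.2166 0.071 ] rot [-179.98    1.81   37.92] F [-5.3 -2.7  2.8] gap 0.191 gf 109.0
mm [-1.9 -0.1  4.1] units [-0.048 -0.002  0.103]
turn units [-0.004  0.452 -0.02 ]
tip now: x 0.0800 y 0.0203 z 0.0041
```

The heel is at the rim: the guard centre is at tray x ≈ 0.046 and the blade's rear is at about -0.03. I ease off, tip the nose up slightly and lift.

Request:
play_rows --deltas '[-0.04, 0, -0.03, 0, 0.24, 0, -0.04, 0, -0.03, 0, 0.24, 0, -0.04, 0, -0.03, 0, 0.24, 0, -0.04, 0, -0.03, 0, 0.24, 0, 0, 0, 0, 0, 0, 0]'

```text
t: 22.0
tcp_pos: [0.4828, 0.2127, 0.0759]
ee_rot: [-3.141, -0.038, 0.661]
ft_force: [-0.2, -0.1, -4.5]
finger_gap: 0.189
grip_force: 108.1
```

```bash
python3 -c "
from h import *
goTip(.075,.0205,.1,-2)
for r in disc(.026):
  q=r[1][:2]-C
  if abs(q).max()<.15: print(r, q@u,q@v)"
```

```text
t 22.0 tcp [0.4828 0.2127 0.0759] rot [-179.99   -2.19   37.89] F [-0.2 -0.1 -4.5] gap 0.189 gf 108.1
mm [  0.4  -0.  -82. ] units [ 9.000e-03 -1.000e-03 -2.051e+00]
turn units [-0.001 -0.046 -0.028]
tip now: x 0.0779 y 0.0202 z 0.0185
(np.int32(912), array([0.5664, 0.2737, 0.026 ]), array([45.2, 56.4])) 0.0440657161355044 0.01709422889355198
```

The wrist carries the guard's weight (-4.5 N against -2.1 N before). I lift it and compute the turn about the world vertical.

Request:
play_rows --deltas '[0, 0, -0.1, 0, 0, 0, 0, 0, -0.2, 0, 0, 0, 0, 0, -0.3, 0, 0, 0, 0, 0, -0.4, 0, 0, 0, 0, 0, -0.5, 0, 0, 0, 0, 0, -0.5, 0, 0, 0, 0, 0, -0.5, 0, 0, 0, 0, 0, -0.4, 0, 0, 0, 0, 0, -0.25, 0, 0, 0, 0, 0, -0.1, 0, 0, 0]'

```text
t: 23.05
tcp_pos: [0.4802, 0.2102, 0.2076]
ee_rot: [3.141, -0.04, 0.662]
ft_force: [0.7, 0.6, -4.6]
finger_gap: 0.191
grip_force: 108.2
```

```bash
python3 -c "
from h import *
o=robot.get_obs(); R=Ro.from_euler('xyz',o['ee_rot']); print('unit world -z turn',R.inv().apply([0,0,-1]).round(4))
P=np.array([px((x/3-.33+130,y/3-.33+190),'scene',.06) for x,y in [(446,162),(578,167),(568,375),(425,372)]]); print(P.round(4),P.mean(0).round(4), np.degrees(np.arctan2(*(P[2]+P[3]-P[0]-P[1])[1::-1])))
go([.4812,-.0588,.2],-36.3,-2)"
```

```text
unit world -z turn [-4.020e-02 -8.000e-04  9.992e-01]
[[ 0.4616 -0.1082  0.06  ]
 [ 0.5254 -0.0219  0.06  ]
 [ 0.6744 -0.1294  0.06  ]
 [ 0.6127 -0.2169  0.06  ]] [ 0.5685 -0.1191  0.06  ] -35.77401577181152
t 23.05 tcp [0.4802 0.2102 0.2076] rot [179.95  -2.3   37.91] F [ 0.7  0.6 -4.6] gap 0.191 gf 108.2
mm [-164.7  212.9    1.2] units [-4.117  5.322  0.029]
turn units [-0.686 -0.072 18.539]
```

Request:
play_rows --deltas '[0, 0, 0, -0.012, 0, 0.3, 0, 0, 0, -0.024, 0, 0.6, 0, 0, 0, -0.038, 0, 0.95, 0, 0, 0, -0.038, 0, 0.95, 0, 0, 0, -0.038, 0, 0.95, 0, 0, 0, -0.038, 0, 0.95, 0, 0, 0, -0.038, 0, 0.95, 0, 0, 0, -0.038, 0, 0.95, 0, 0, 0, -0.038, 0, 0.95, 0, 0, 0, -0.038, 0, 0.95]'

```text
t: 24.05
tcp_pos: [0.4787, 0.2099, 0.2041]
ee_rot: [3.14, -0.035, 0.064]
ft_force: [-0.4, -0.1, -4.5]
finger_gap: 0.191
grip_force: 108.2
```

Request:
play_rows --deltas '[0, 0, 0, -0.038, 0, 0.95, 0, 0, 0, -0.038, 0, 0.95, 0, 0, 0, -0.038, 0, 0.95, 0, 0, 0, -0.038, 0, 0.95, 0, 0, 0, -0.038, 0, 0.95, 0, 0, 0, -0.038, 0, 0.95, 0, 0, 0, -0.038, 0, 0.95, 0, 0, 0, -0.038, 0, 0.95, 0, 0, 0, -0.038, 0, 0.95, 0, 0, 0, -0.038, 0, 0.95]'

```text
t: 25.05
tcp_pos: [0.4788, 0.2101, 0.2042]
ee_rot: [3.138, -0.037, -0.6]
ft_force: [0.3, 0.1, -5.3]
finger_gap: 0.19
grip_force: 108.2
```

Request:
play_rows --deltas '[0, 0, 0, -0.02, 0, 0.4, 0, 0, 0, -0.004, 0, 0.1, 0, 0, 0, 0, 0, 0, 0, 0, 0, 0, 0, 0]'

```text
t: 25.45
tcp_pos: [0.4795, 0.2101, 0.2056]
ee_rot: [3.139, -0.039, -0.631]
ft_force: [-0.4, -0.0, -4.9]
finger_gap: 0.19
grip_force: 108.2
```

```bash
python3 -c "
from h import *
go([.4812,-.0588,.2],-36.1,-2)
o=robot.get_obs();z=o['tcp_pos'][2]-.0626+.0035+.01
for r in disc(z):
  if r[1][0]>.45: print(r, 'tool frame rel tcp',Ro.from_euler('xyz',o['ee_rot']).inv().apply(r[1]-o['tcp_pos']).round(4))"
```

```text
t 25.45 tcp [0.4795 0.2101 0.2056] rot [179.86  -2.24 -36.13] F [-0.4 -0.  -4.9] gap 0.19 gf 108.2
mm [159.5 216.2  12.4] units [3.988 5.404 0.31 ]
turn units [ 0.035 -0.06  -0.006]
(np.int32(4226), array([0.4512, 0.6515, 0.1565]), array([ 57.9, 127.4])) tool frame rel tcp [-0.2848 -0.34    0.0372]
(np.int32(1993), array([0.4589, 0.6275, 0.1565]), array([108.3, 115.1])) tool frame rel tcp [-0.2645 -0.3251  0.0381]
(np.int32(347), array([0.5881, 0.4338, 0.1565]), array([20.3, 22.4])) tool frame rel tcp [-0.0461 -0.2448  0.0468]
(np.int32(1154), array([0.5686, 0.149 , 0.1565]), array([51. , 62.4])) tool frame rel tcp [ 0.106  -0.0033  0.0533]
(np.int32(2486), array([ 0.5087, -0.673 ,  0.1565]), array([70.5, 81.5])) tool frame rel tcp [0.5419 0.6959 0.072 ]
```

Request:
play_rows --deltas '[0.08, 0.11, 0.003, 0, 0, 0, 0.16, 0.23, 0.006, 0, 0, 0, 0.25, 0.34, 0.01, 0, 0, 0, 0.33, 0.45, 0.013, 0, 0, 0, 0.33, 0.45, 0.013, 0, 0, 0, 0.33, 0.45, 0.013, 0, 0, 0, 0.33, 0.45, 0.013, 0, 0, 0, 0.33, 0.45, 0.013, 0, 0, 0]'

```text
t: 26.3
tcp_pos: [0.4792, 0.0631, 0.2062]
ee_rot: [3.139, -0.04, -0.631]
ft_force: [1.0, -0.4, -4.8]
finger_gap: 0.19
grip_force: 108.2
```

Request:
play_rows --deltas '[0.33, 0.45, 0.013, 0, 0, 0, 0.33, 0.45, 0.013, 0, 0, 0, 0.33, 0.45, 0.013, 0, 0, 0, 0.33, 0.45, 0.013, 0, 0, 0, 0.25, 0.34, 0.01, 0, 0, 0, 0.16, 0.23, 0.006, 0, 0, 0, 0.08, 0.11, 0.003, 0, 0, 0, 0, 0, 0, 0, 0, 0, 0, 0, 0, 0, 0, 0]'

```text
t: 27.2
tcp_pos: [0.4795, -0.0577, 0.2064]
ee_rot: [3.139, -0.039, -0.631]
ft_force: [0.2, -0.3, -4.4]
finger_gap: 0.191
grip_force: 108.2
```

```bash
python3 -c "
from h import *
go([.4812,-.0588,.2],-36.1,0)
o=robot.get_obs();z=o['tcp_pos'][2]-.0626+.0035+.01
for n in('scene','top'):
 for r in disc(z,n):
  if r[1][0]>.45 and abs(r[1][1]+.12)<.1: print(n,r)"
```

```text
t 27.2 tcp [ 0.4795 -0.0577  0.2064] rot [179.88  -2.24 -36.13] F [ 0.2 -0.3 -4.4] gap 0.191 gf 108.2
mm [ 1.8 -0.1  6.4] units [ 0.045 -0.002  0.161]
turn units [ 0.031 -0.56  -0.008]
scene (np.int32(1566), array([ 0.5689, -0.1177,  0.1573]), array([58.6, 69.1]))
top (np.int32(952), array([ 0.5628, -0.1154,  0.1573]), array([59.6, 60.8]))
```

The guard is centred over the rack within 2 mm by both cameras. I level it and go down.

Request:
play_rows --deltas '[0.02, 0, 0, 0, -0.2, 0, 0.02, 0, 0, 0, -0.2, 0, 0.02, 0, 0, 0.03, -0.16, 0, 0, 0, 0.1, 0, 0, 0, 0, 0, 0.2, 0, 0, 0, 0, 0, 0.3, 0, 0, 0, 0, 0, 0.3, 0, 0, 0, 0, 0, 0.3, 0, 0, 0, 0, 0, 0.3, 0, 0, 0, 0, 0, 0.2, 0, 0, 0]'

```text
t: 28.3
tcp_pos: [0.4808, -0.0592, 0.1366]
ee_rot: [3.141, 0.002, -0.631]
ft_force: [0.2, -0.3, -4.8]
finger_gap: 0.189
grip_force: 108.2
```

Request:
play_rows --deltas '[0, 0, 0.1, 0, 0, 0, 0, 0, 0.05, 0, 0, 0, 0, 0, 0, 0, 0, 0]'

```text
t: 28.6
tcp_pos: [0.4817, -0.0595, 0.1325]
ee_rot: [3.141, -0.001, -0.631]
ft_force: [0.1, 0.5, -4.4]
finger_gap: 0.192
grip_force: 108.2
```

```bash
python3 -c "
from h import *
import cv2
go([.4812,-.0588,.1206],-36.1,0)
o=robot.get_obs();z=o['tcp_pos'][2]-.0626+.01
a=eyes.get_image('scene'); cv2.imwrite('pics/s5.png',cv2.resize(a[200:340,210:370],None,fx=4,fy=4,interpolation=cv2.INTER_CUBIC))
for n in('scene','top'):
 for r in disc(z,n):
  if r[1][0]>.45 and abs(r[1][1]+.12)<.1: print(n,r)"
```

```text
t 28.6 tcp [ 0.4817 -0.0595  0.1325] rot [ 1.7999e+02 -3.0000e-02 -3.6150e+01] F [ 0.1  0.5 -4.4] gap 0.192 gf 108.2
mm [-0.8 -0.2 11.9] units [-0.02  -0.006  0.299]
turn units [ 0.002 -0.008 -0.012]
scene (np.int32(1442), array([ 0.5693, -0.1184,  0.0799]), array([57.9, 65.4]))
top (np.int32(757), array([ 0.5641, -0.1166,  0.0799]), array([54.9, 57.7]))
```

View pics/s5.png

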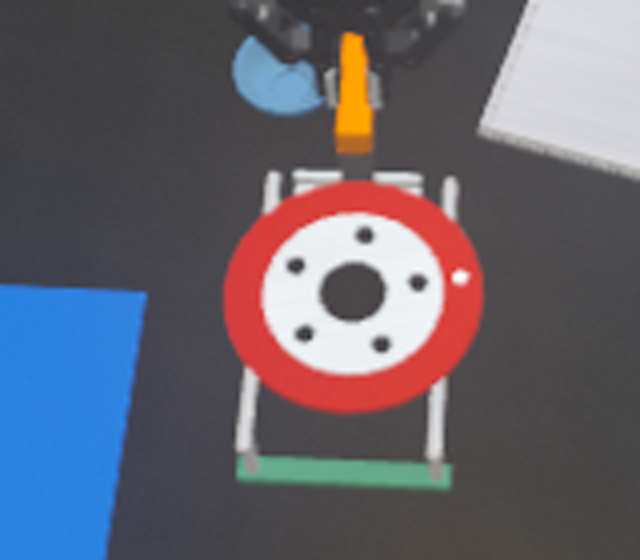

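The last view shows the guard centred between the rack's bars, with the blade's heel inside the gap. I lower it gently.

Request:
play_rows --deltas '[0, 0, 0.06, 0, 0, 0, 0, 0, 0.06, 0, 0, 0, 0, 0, 0.05, 0, 0, 0, 0, 0, 0.04, 0, 0, 0, 0, 0, 0.025, 0, 0, 0, 0, 0, 0.025, 0, 0, 0, 0, 0, 0.025, 0, 0, 0, 0, 0, 0.025, 0, 0, 0, 0, 0, 0.025, 0, 0, 0, 0, 0, 0, 0, 0, 0]'

```text
t: 29.75
tcp_pos: [0.4818, -0.0595, 0.1192]
ee_rot: [3.142, -0.001, -0.631]
ft_force: [0.5, -0.3, -1.8]
finger_gap: 0.185
grip_force: 108.5
```

Request:
play_rows --deltas '[0, 0, 0.025, 0, 0, 0, 0, 0, 0.025, 0, 0, 0, 0, 0, 0.025, 0, 0, 0, 0, 0, 0.025, 0, 0, 0, 0, 0, 0.025, 0, 0, 0, 0, 0, 0.025, 0, 0, 0, 0, 0, 0, 0, 0, 0]'

```text
t: 30.45
tcp_pos: [0.4814, -0.0594, 0.1129]
ee_rot: [3.141, 0.0, -0.631]
ft_force: [0.1, -0.2, -3.4]
finger_gap: 0.187
grip_force: 108.5
```

```bash
python3 -c "
from h import *
go([.4812,-.0588,.1106],-36.1,0)
for n in('scene','top'):
 for r in disc(.068,n):
  if r[1][0]>.45 and abs(r[1][1]+.12)<.1: print(n,r)"
```

```text
t 30.45 tcp [ 0.4814 -0.0594  0.1129] rot [179.98   0.   -36.15] F [ 0.1 -0.2 -3.4] gap 0.187 gf 108.5
mm [-0.5 -0.3  2.3] units [-0.013 -0.009  0.056]
turn units [ 0.005  0.    -0.013]
scene (np.int32(1419), array([ 0.5682, -0.1179,  0.068 ]), array([56.7, 65.1]))
top (np.int32(760), array([ 0.5645, -0.1172,  0.068 ]), array([54.6, 57.1]))
```

Request:
play_rows --deltas '[0, 0, 0.05, 0, 0, 0, 0, 0, 0.05, 0, 0, 0, -0.05, 0, 0, 0, 0, 0, -0.1, 0, 0, 0, 0, 0, -0.2, 0, 0, 0, 0, 0, -0.3, 0, 0, 0, 0, 0, -0.4, 0, 0, 0, 0, 0]'

```text
t: 31.25
tcp_pos: [0.4469, -0.0341, 0.1091]
ee_rot: [3.141, -0.0, -0.631]
ft_force: [0.2, 0.0, -2.0]
finger_gap: 0.192
grip_force: 108.5
```

Request:
play_rows --deltas '[-0.4, 0, 0, 0, 0, 0, -0.4, 0, 0, 0, 0, 0, -0.4, 0, 0, 0, 0, 0, -0.4, 0, 0, 0, 0, 0, -0.3, 0, 0, 0, 0, 0, -0.15, 0, 0, 0, 0, 0, 0, 0, 0, 0, 0, 0]'

```text
t: 31.95
tcp_pos: [0.3809, 0.0142, 0.109]
ee_rot: [-3.142, -0.001, -0.63]
ft_force: [-0.2, 1.0, -2.5]
finger_gap: 0.189
grip_force: 108.5
```

```bash
python3 -c "
from h import *
o=robot.get_obs(); w=o['tcp_pos']+Ro.from_euler('xyz',o['ee_rot']).apply(TIP); print('tip in rack', (w-[.5618,-.118,0])@[.808,-.589,0], w[2])
go([.4942,-.2877,.2],-36.9,0)
for n in('scene','top'):
 for r in disc(.068,n):
  if r[1][0]>.45 and abs(r[1][1]+.12)<.1: print(n,r)"
```

```text
tip in rack -0.08895749094587617 0.04649882757844133
t 31.95 tcp [0.3809 0.0142 0.109 ] rot [-1.80e+02 -5.00e-02 -3.61e+01] F [-0.2  1.  -2.5] gap 0.189 gf 108.5
mm [269.5 177.1 -90.8] units [ 6.736  4.428 -2.27 ]
turn units [-0.001 -0.012  0.2  ]
scene (np.int32(1432), array([ 0.5681, -0.1178,  0.068 ]), array([56.8, 65. ]))
top (np.int32(1231), array([ 0.563 , -0.1159,  0.068 ]), array([56.3, 57. ]))
```

The guard stayed put and the blade is clear. I lift and carry the spatula back to its original spot on the mat.

Request:
play_rows --deltas '[0, 0, -0.3, 0, 0, 0, 0, 0, -0.6, 0, 0, 0, 0, 0, -0.6, 0, 0, 0, 0, 0, -0.6, 0, 0, 0, 0, 0, -0.6, 0, 0, 0, 0, 0, -0.3, 0, 0, 0, 0.3, 0.2, 0, 0, 0, 0, 0.6, 0.4, 0, 0, 0, 0, 0.7, 0.46, 0, 0, 0, 0, 0.7, 0.46, 0, 0, 0, 0]'

```text
t: 33.05
tcp_pos: [0.4202, -0.0908, 0.2291]
ee_rot: [3.141, -0.0, -0.631]
ft_force: [0.6, 1.0, -1.9]
finger_gap: 0.189
grip_force: 108.5
```

Request:
play_rows --deltas '[0.7, 0.46, 0, 0, 0, 0, 0.7, 0.46, 0, 0, 0, 0, 0.7, 0.46, 0, 0, 0, 0, 0.7, 0.46, 0, 0, 0, 0, 0.7, 0.46, 0, 0, 0, 0, 0.6, 0.4, 0, 0, 0, 0, 0.33, 0.2, 0, 0, 0, 0, 0, 0, 0, 0, 0, 0.5, 0, 0, 0, 0, 0, 0.9, 0, 0, 0, 0, 0, 0.95]'

```text
t: 34.05
tcp_pos: [0.4944, -0.2876, 0.2287]
ee_rot: [3.141, 0.001, -0.798]
ft_force: [0.1, 0.4, -2.7]
finger_gap: 0.186
grip_force: 108.5
```

Request:
play_rows --deltas '[0, 0, 0, 0, 0, 0.95, 0, 0, 0, 0, 0, 0.95, 0, 0, 0, 0, 0, 0.95, 0, 0, 0, 0, 0, 0.95, 0, 0, 0, 0, 0, 0.6, 0, 0, 0, 0, 0, 0.3, 0, 0, 0, 0, 0, 0]'

```text
t: 34.75
tcp_pos: [0.4945, -0.2875, 0.229]
ee_rot: [3.141, 0.0, -1.123]
ft_force: [-0.0, -0.2, -1.7]
finger_gap: 0.189
grip_force: 108.5
```

```bash
python3 -c "
from h import *
go([.4945,-.288,.0656],-64.4,0)"
```

```text
t 34.75 tcp [ 0.4945 -0.2875  0.229 ] rot [ 1.7999e+02  1.0000e-02 -6.4330e+01] F [-0.  -0.2 -1.7] gap 0.189 gf 108.5
mm [  0.5   0.2 163.4] units [1.300e-02 4.000e-03 4.085e+00]
turn units [0.003 0.003 0.019]
```

Request:
play_rows --deltas '[0, 0, 0.3, 0, 0, 0, 0, 0, 0.6, 0, 0, 0, 0, 0, 0.6, 0, 0, 0, 0, 0, 0.6, 0, 0, 0, 0, 0, 0.6, 0, 0, 0, 0, 0, 0.6, 0, 0, 0, 0, 0, 0.3, 0, 0, 0, 0, 0, 0.2, 0, 0, 0, 0, 0, 0.1, 0, 0, 0, 0, 0, 0, 0, 0, 0]'

```text
t: 35.75
tcp_pos: [0.4947, -0.288, 0.0734]
ee_rot: [-3.141, -0.001, -1.123]
ft_force: [0.3, 0.4, -2.1]
finger_gap: 0.188
grip_force: 108.5
```

Request:
play_rows --deltas '[0, 0, 0.025, 0, 0, 0, 0, 0, 0.025, 0, 0, 0, 0, 0, 0.025, 0, 0, 0, 0, 0, 0.025, 0, 0, 0, 0, 0, 0, 0, 0, 0]'

```text
t: 36.25
tcp_pos: [0.4944, -0.2878, 0.0691]
ee_rot: [3.141, -0.0, -1.123]
ft_force: [-0.4, 0.4, -2.7]
finger_gap: 0.187
grip_force: 108.5
```

Request:
play_rows --deltas '[0, 0, 0.0125, 0, 0, 0, 0, 0, 0.0125, 0, 0, 0, 0, 0, 0, 0, 0, 0]'

```text
t: 36.55
tcp_pos: [0.4944, -0.2878, 0.068]
ee_rot: [3.141, -0.0, -1.123]
ft_force: [-0.4, 0.9, -1.8]
finger_gap: 0.185
grip_force: 108.5
```

Request:
play_rows --deltas '[0, 0, 0.0125, 0, 0, 0, 0, 0, 0.0125, 0, 0, 0, 0, 0, 0, 0, 0, 0]'

```text
t: 36.85
tcp_pos: [0.4944, -0.2878, 0.067]
ee_rot: [3.141, -0.0, -1.123]
ft_force: [0.3, 0.8, -2.4]
finger_gap: 0.19
grip_force: 108.5
```

Request:
play_rows --deltas '[0, 0, 0.0125, 0, 0, 0, 0, 0, 0.0125, 0, 0, 0, 0, 0, 0, 0, 0, 0]'

```text
t: 37.15
tcp_pos: [0.4946, -0.2879, 0.0662]
ee_rot: [3.142, -0.0, -1.123]
ft_force: [-0.6, 0.2, -1.8]
finger_gap: 0.192
grip_force: 108.6
```

Request:
play_rows --deltas '[0, 0, 0.0125, 0, 0, 0, 0, 0, 0, 0, 0, 0]'

```text
t: 37.35
tcp_pos: [0.4946, -0.2879, 0.0658]
ee_rot: [-3.142, -0.001, -1.123]
ft_force: [-0.1, -0.2, -0.8]
finger_gap: 0.189
grip_force: 108.7
```

Contact is starting. One more 0.5 mm, then I release; the gripper stays still while it opens.

Request:
play_rows --deltas '[0, 0, 0.0125, 0, 0, 0, 0, 0, 0, 0, 0, 0]'

```text
t: 37.55
tcp_pos: [0.4947, -0.2879, 0.0657]
ee_rot: [-3.141, -0.001, -1.123]
ft_force: [-0.7, 2.1, 1.6]
finger_gap: 0.19
grip_force: 109.0
```

Request:
play_rows --deltas '[0, 0, 0, 0, 0, 0, 0, 0, 0, 0, 0, 0, 0, 0, 0, 0, 0, 0, 0, 0, 0, 0, 0, 0, 0, 0, 0, 0, 0, 0, 0, 0, 0, 0, 0, 0, 0, 0, 0, 0, 0, 0]' --gripper -1

```text
t: 38.25
tcp_pos: [0.4945, -0.2879, 0.0651]
ee_rot: [3.142, -0.0, -1.123]
ft_force: [0.2, -0.5, 0.8]
finger_gap: 1.001
grip_force: 0.0
```

Request:
play_rows --deltas '[0, 0, -0.1, 0, 0, 0, 0, 0, -0.3, 0, 0, 0, 0, 0, -0.6, 0, 0, 0, 0, 0, -0.8, 0, 0, 0, 0, 0, -0.8, 0, 0, 0, 0, 0, -0.8, 0, 0, 0, 0, 0, -0.4, 0, 0, 0, 0, 0, 0, 0, 0, 0, 0, 0, 0, 0, 0, 0]'

```text
t: 39.15
tcp_pos: [0.4942, -0.2876, 0.2164]
ee_rot: [3.141, 0.0, -1.123]
ft_force: [0.8, 0.5, -0.7]
finger_gap: 0.999
grip_force: 0.0
```

```bash
python3 -c "
from h import *
go([.4945,-.288,.2],-64.4,0)
for n in('scene','top'):
 for r in disc(.068,n):
  if r[1][0]>.45 and abs(r[1][1]+.12)<.1: print(n,r)
# orange handle and blade (white on mat) centroids
a=eyes.get_image('scene').astype(int); b=cv2.imread('pics/scene0.png').astype(int)
for im in(b,a):
  s=im[190:390,130:265]; m=(s[...,2]>200)&(s[...,1]>80)&(s[...,1]<190)&(s[...,0]<80); y,x=np.nonzero(m); print('handle px',x.mean()+130,y.mean()+190,len(x))
  m=(s.min(2)>200)[100:175,40:105]; y,x=np.nonzero(m); print('blade px',x.mean()+170,y.mean()+290,len(x))"
```

```text
t 39.15 tcp [ 0.4942 -0.2876  0.2164] rot [ 1.7998e+02  2.0000e-02 -6.4350e+01] F [ 0.8  0.5 -0.7] gap 0.999 gf 0.0
mm [ 0.6 -0.1 16.4] units [ 0.014 -0.003  0.411]
turn units [0.006 0.005 0.012]
scene (np.int32(1444), array([ 0.568 , -0.1177,  0.068 ]), array([57., 65.]))
top (np.int32(1232), array([ 0.563 , -0.1159,  0.068 ]), array([56.3, 57.1]))
handle px 221.8095238095238 284.7728937728938 273
blade px 202.6248322147651 329.548322147651 1490
handle px 221.9230769230769 284.5567765567765 273
blade px 202.80188045668234 329.3478844862324 1489
```

The spatula is back at its starting pixels (within 0.3 px) and the guard is still centred on the rack, so I hand in.

```bash
python3 -c "
from bench import robot
print(robot.hand_in())"
```

```text
the job is handed in; nothing more can be done
None
```

The job is handed in (no verdict came back): the guard rests about 2 mm off-centre on the far rack's bars by camera, the spatula is back flat on the mat where it started, no bystander was knowingly touched, and the robot clock stood at about 39 s of the 72 s allowed.

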